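# Set the shelf vent to its two-bar mark

## Task

Lift the vent's handwheel out of its shut recess, turn it until the pointer on its far rim comes to the two-bar mark, and let it down so that its peg drops into the notch there and the wheel sits fully home, then let go. The scale ring has slipped round a little, so the mark only tells you roughly where the notch is: feel for it with the wheel resting lightly on the ring, and never press down hard or force the peg against the ring. Leave everything else on the shelf where it stands.

Things in the scene. Friction and masses are not known exactly. Their poses are not given: they have to be found in the camera images.
- wheel_grip (a point): Middle of the wooden grip bar that stands across the hub of the vent's handwheel: 64 mm long, 16 mm thick, 42 mm high. The point is on the wheel's upright axis, 17 mm below the bar's top, 23 mm above the rim's top. x runs along the bar to the pointer, z up. Its z is 0.125 m with the wheel fully home (recess or notch), 0.132 m with the peg resting on the ring between notches.
- wheel: Dark steel four-spoke handwheel, 114 mm over the rim, rim 10 mm thick, on a white round vent housing (170 mm flange) fixed to the shelf. It can be lifted 16 mm in all; a spring and its weight (5 to 7 N together) push it down and a damper slows its fall. Origin on the axis, 125 mm below wheel_grip; axes as wheel_grip.
- spindle: Upright spindle that turns with the wheel: friction about 0.05 N m, stays where it is left. At the start the wheel sits in the shut recess, 0.75 to 1.15 rad clockwise (from above) of the right notch. The recess has upright walls: lift the wheel by more than 7 mm before turning. Origin at the housing's foot on the axis.
- pointer (a point): Tip of the brass pointer on the wheel's rim, 66.5 mm from the axis along the bar's x direction, 45 mm below wheel_grip; it points down at the scale ring.
- mark (a point): The two-bar mark: two thin dark bars side by side on the scale ring, on the side far from the robot. The point is at its inner end, 66.5 mm from the axis; the pointer stands over it when at the mark. The ring has slipped: the right notch lies, for the wheel's angle, anywhere within 0.25 rad either side of this mark and must be found by feel; it leaves the wheel only 0.037 rad of play either way.
- scale: Grey scale ring round the housing, 168 mm across, top at z = 0.072 m, slipped but not moving. From above, the shut mark (a broad block, 26 mm) is 0.95 rad clockwise of the two-bar mark, the wide-open mark (one thin bar) 0.80 rad anticlockwise. The only other notch is the wide-open one, 0.80 rad anticlockwise of the right one. Origin on the axis, x towards the two-bar mark.
- peg: Steel peg 8 mm wide fixed under the wheel, 41 mm from the axis on the pointer's side, tip 47 mm below wheel_grip. It slides on the steel ring hidden under the wheel and drops 7 mm into a notch when over it. More than 25 N between peg and ring is forcing it. Origin on the axis, 125 mm below wheel_grip.
- decanter: Bystander: empty glass decanter, 116 mm across, 225 mm tall, origin under its base.
- tumbler: Bystander: clear acrylic tumbler, 76 mm across, 95 mm tall, origin under its base.
- coaster: Bystander near the vent: flat silicone coaster, 92 mm across, 6 mm thick.
- stopper: Bystander near the vent: steel bottle stopper standing on its cap, 34 mm across, 45 mm tall.
- wooden_box: Bystander: shut hinged wooden box with brass catch, 110 x 160 x 74 mm, origin under its centre.
- jar: Bystander: glass jar with steel lid, 72 mm across, 85 mm tall.
Things that resemble listed ones, but are neither listed nor needed, are in the scene too. What is shaped like the part that bears wheel_grip but blue is not meant.

How it is judged (in metres and radians):
On the way, in this order (a step that is already met when the one before it is completed fails the run):
1. the wheel is lifted clear of the shut recess (height (world z) of wheel_grip above 0.1315 m), for 0.1 s.
2. the pointer is brought to within about 23 mm of the two-bar mark (horizontal distance between pointer and mark below 0.023 m), for 0.1 s.
At the end, for the whole second after the job is handed in: The wheel is fully home (wheel_grip within 2 mm of its lowest height, 0.125 m) with its pointer within 23 mm of the two-bar mark, which only the right notch allows, at rest and released (height (world z) of wheel_grip below 0.127 m and horizontal distance between pointer and mark below 0.023 m and linear speed of peg below 0.01 m/s); the robot touches nothing.
It fails at once if the peg is forced against the ring with more than 25 N (contact force between peg and anything else above 25 N).
It fails at once if another thing on the shelf is shifted by more than 30 mm (distance of any of decanter, tumbler, coaster, stopper, wooden_box, jar from where it was at the start of the episode above 0.03 m).
It also fails if it takes over 45 s, if anything falls off the work surface, if the arm or the gripper's body presses on something with over 40 N, if the wrist force passes 120 N, or if a joint passes its speed limit or range.

## Robot

A 7-joint arm with a two-finger parallel gripper is mounted at the origin on the work surface. World frame = base frame: x ahead of the robot, y to its left, z up, the work surface at z = 0. Lengths are in mm, angles in degrees, forces in N, time in s.
With the tool pointing down it reaches from about 425 to 825 mm from the base axis. Payload 3.6 kg.
Tool frame: the origin (TCP) lies midway between the tips of the shut fingers; the grasp point (between the pads) lies 19 mm behind it; z points along the fingers, x is the direction in which the jaws open and shut, and the axes are right-handed (so a half turn about z gives the same grasp; the last joint's range is limited). The gripper opens to 93 mm and grips with 3 to 60 N. Pads are 15 mm wide; open, the fingers measure 128 mm over their backs; the gripper's body (75 mm by 188 mm) begins 65 mm behind the grasp point.
Start: joints at [68.898, 35.231, -0.722, 81.555, 0.464, 63.22, -2.315], TCP at [217.88, -612.364, 218.64] pointing down, gripper open.
Joint ranges: [-178.69, 178.69], [-17.37, 117.87], [-77.05, 75.6], [15.02, 138.74], [-78.02, 258.01], [0.78, 113.62], [-162.83, 162.83]. Speed limits (degrees/s): [159.86, 159.86, 180, 180, 180, 180, 180].

## Interface

Orientations are given as [roll, pitch, yaw] about the fixed x, y, z axes, in that order (R = Rz(yaw) Ry(pitch) Rx(roll)).
In Python, from station import robot gives the robot as it stands. The module is installed in compiled form; this text tells all that it offers.
- The arm moves only by the tool step_arm, never from a script. Its arguments are lists of equal length, an entry for each row: "rotation": the turn, a rotation vector about the world's x, y, z in units of 6 degrees (1.0 is 6 degrees), a list of three; "travel": the shift along the world's x, y, z in units of 150 mm (1.0 is 150 mm), a list of three; "hand": the gripper command: -1 is shut, 1 is fully open, values between are in proportion. A call has 1 to 20 rows; each row shifts and turns the pose as measured when the row begins; what a row does not reach is not made up. A row lasts 1/12 s, in which the tool goes at most 41.7 mm and 7.16 degrees, less where a joint would pass 70% of its speed; a pose out of reach is approached as far as the arm can. A call with a number of a shift or a turn outside -1 to 1 is refused whole. A call with a gripper value outside its range is refused whole. The fingers move at their own pace and stop on an object; the grip force is fixed at half the most. Time passes only in rows, so rows that do not move let the fingers close. It gives the time, the measured TCP pose, the force and the opening at its end, in the units of the state.
- robot.state(): the state, without advancing time (a new reading comes with each control period).
- robot.camera(name): name is "side" or "top"; returns the picture (384x512x3 uint8, red, green, blue); there is no depth.
- robot.camera_info(name): a dict with "fx", "fy", "cx", "cy" (pixels), "rvec" (rotation vector, rad) and "tvec" (3), from world to camera coordinates, as OpenCV has them. Camera axes: x right, y down, z forward; pixel columns grow to the right and rows downward; lengths in mm; the calibration is good to about 2 mm. A picture is of the moment at which its call begins. camera_info takes no time and is no camera call.
- robot.job_done(): hands the job in, once; it reports no verdict.
The state is a dict: "clock": time; "joints": joint angles; "qvel": joint speeds; "joint_efforts": joint torques, N m; "tcp_pos": TCP position; "eef_rot": TCP orientation; "ft_force": force on the tool from outside, world axes, zero at the start; "wrist_torque": the same for the moment, N m; "gripper_width": opening from 0.0 (shut) to 1.0 (fully open).
Only numpy, scipy, OpenCV 4.12 (cv2) and the standard library are available. Lean on these libraries where they do the work, as an engineer would, in place of code of your own. Each camera call takes 0.05 s, during which the arm holds its last target.

## Working session

There is one attempt and no reset: what is moved stays moved. The work goes in short steps, Python scripts to look and compute and a tool call to move; the robot and the scene stay as the last step left them, time stands still between calls to the robot, and variables do not carry over. Pictures are saved under pics/ and viewed, and the job is handed in when it is done.

Besides the shell and the picture viewer there is one more tool, called after "Request:" by a JSON object that holds its "op" and its "data", one argument or row to a line. step_arm: Moves the arm, as the interface text tells. Shifts and turns lie within -1 to 1; 1 stands for 150 mm of shift or 6 degrees of turn. Its arguments: {"type":"object","properties":{"rotation":{"type":"array"},"travel":{"type":"array"},"hand":{"type":"array"}},"required":["rotation","travel","hand"]}

```bash
mkdir -p pics
python3 - <<'E'
from station import robot
import cv2
for n in("side","top"):
    im=robot.camera(n); cv2.imwrite(f"pics/{n}0.png",cv2.cvtColor(im,cv2.COLOR_RGB2BGR)); print(n,robot.camera_info(n))
s=robot.state();print(s)
E
```

```text
side {'fx': 360.2757669294786, 'fy': 360.2757669294786, 'cx': 256.18101410774455, 'cy': 189.2628400169528, 'rvec': array([ 2.42364715, -0.18132072,  0.08209294]), 'tvec': array([-575.26298171,  126.12807058, 1020.2023436 ])}
top {'fx': 367.4197280941461, 'fy': 367.4197280941461, 'cx': 263.0582745574161, 'cy': 186.01842987721804, 'rvec': array([ 2.1187544 , -2.17840833,  0.18024425]), 'tvec': array([  -4.50492329,  574.85510708, 1301.80434047])}
{'clock': 0.1, 'joints': array([68.89739867, 35.283586  , -0.72285431, 81.63003854,  0.46572318,
       63.22068872, -2.31399063]), 'qvel': array([-0.07354819, -0.06273072, -0.06681611, -0.33546   ,  0.06774664,
       -0.05113254,  0.04999012]), 'joint_efforts': array([ 1.48725532e-03, -4.60043228e+01,  2.10136911e-01, -1.66244566e+01,
       -6.11623283e-02,  1.69543864e-02,  1.12260361e-04]), 'tcp_pos': array([ 217.64222812, -611.73179091,  217.61058223]), 'eef_rot': array([ 1.79996933e+02,  1.31374331e-01, -7.04105209e+01]), 'ft_force': array([-0.04782517, -0.25792589, -0.82206833]), 'wrist_torque': array([-0.03383071,  0.04862318, -0.02265359]), 'gripper_width': 1.0010346471196168}
```

View pics/side0.png

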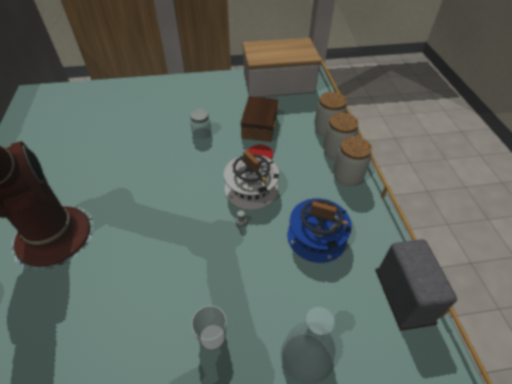

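View pics/top0.png

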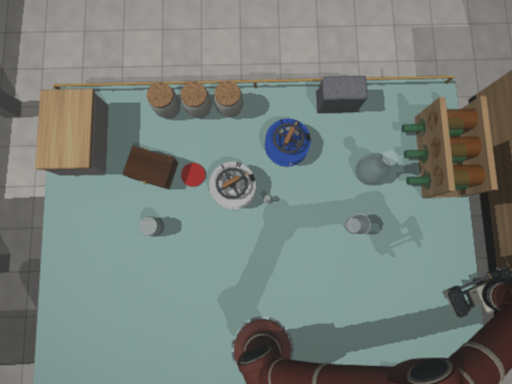

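The white vent is at about (233,185) in the top view and (252,178) in the side view; the blue vent is the decoy. I'll zoom in on both.

```bash
cat > h.py <<'E'
import numpy as np,cv2
from station import robot
def P(n,p):
    i=robot.camera_info(n);K=np.array([[i['fx'],0,i['cx']],[0,i['fy'],i['cy']],[0,0,1]])
    return cv2.projectPoints(np.atleast_2d(np.float64(p)),i['rvec'],i['tvec'],K,None)[0][:,0]
def U(n,uv,z):
    i=robot.camera_info(n);R=cv2.Rodrigues(i['rvec'])[0];t=i['tvec']
    C=-R.T@t;d=R.T@np.array([(uv[0]-i['cx'])/i['fx'],(uv[1]-i['cy'])/i['fy'],1])
    return C+d*(z-C[2])/d[2]
E
python3 - <<'E'
import cv2
from h import *
a=cv2.imread("pics/top0.png")[155:215,200:290];cv2.imwrite("pics/t0z.png",cv2.resize(a,None,fx=8.5,fy=8.5,interpolation=cv2.INTER_CUBIC))
a=cv2.imread("pics/side0.png")[140:220,210:300];cv2.imwrite("pics/s0z.png",cv2.resize(a,None,fx=7.4,fy=7.4,interpolation=cv2.INTER_CUBIC))
print(U("top",(233,185),72),U("side",(252,178),72))
E
```

```text
[576.78989309  87.60153297  72.        ] [579.00896433  66.24245171  72.        ]
```

View pics/t0z.png

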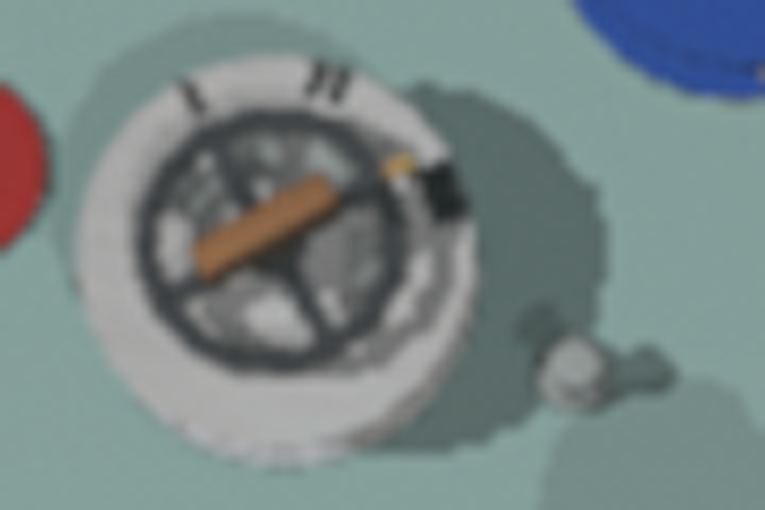

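View pics/s0z.png

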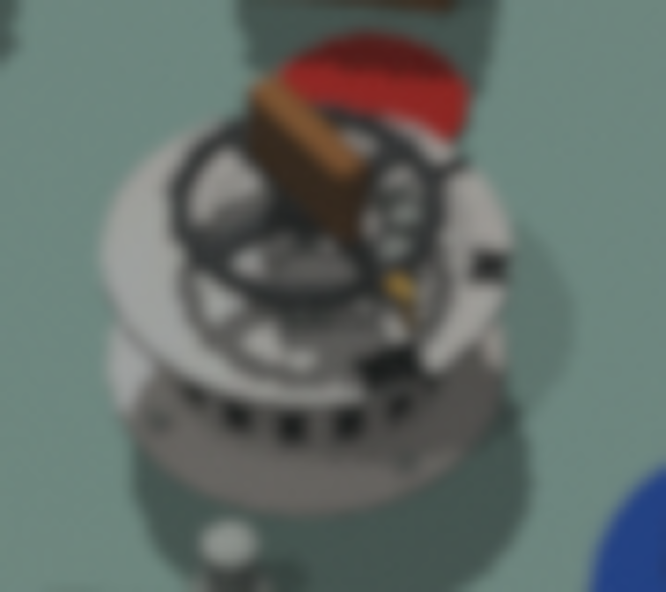

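Run:
```python
from h import *
T=lambda c:((c[0]+.5)/8.5-.5+200,(c[1]+.5)/8.5-.5+155)
S=lambda c:((c[0]+.5)/7.4-.5+210,(c[1]+.5)/7.4-.5+140)
for n,c,z in [("rimc",(272,240),97),("bar a",(320,188),142),("bar b",(203,252),142),("ptr",(402,163),82),("2a inner",(312,90),72),("2b inner",(337,98),72),("2outer",(320,64),72),("2outerb",(349,72),72),("1 in",(200,108),72),("1out",(182,84),72),("shut in",(430,190),72),("shut out",(455,190),72),("ringL",(78,240),72),("ringR",(475,250),72),("ringT",(275,55),72)]:
    print(n,U("top",T(c),z).round(1))
for n,c,z in [("rimc",(307,205),97),("ptr",(408,312),80),("1/2?",(490,265),72),("2?",(455,165),72),("ringL",(100,250),72),("ringR",(512,250),72),("bar tip near",(362,165),142),("bar tip far",(258,85),142)]:
    print("S",n,U("side",S(c),z).round(1))
```

```text
rimc [580.8  90.9  97. ]
bar a [594.   68.2 142. ]
bar b [569.3 115.3 142. ]
ptr [614.6  36.8  82. ]
2a inner [649.1  74.6  72. ]
2b inner [645.4  64.1  72. ]
2outer [660.3  71.   72. ]
2outerb [656.5  58.8  72. ]
1 in [642.5 122.3  72. ]
1out [653.1 129.8  72. ]
shut in [604.6  25.5  72. ]
shut out [604.3  14.9  72. ]
ringL [587.1 174.3  72. ]
ringR [578.4   7.1  72. ]
ringT [664.7  90.1  72. ]
S rimc [579.1  86.5  97. ]
S ptr [612.4  39.   80. ]
S 1/2? [651.   66.6  72. ]
S 2? [647.3 125.   72. ]
S ringL [495.8  97.4  72. ]
S ringR [661.5  73.5  72. ]
S bar tip near [596.6  61.1 142. ]
S bar tip far [563.2 110.7 142. ]
```

Run:
```python
from h import *
for n,c,z in [("dec",(375,170),100),("tum",(358,225),50),("rackL",(430,190),150),("stopper",(269,200),45),("box",(150,167),74)]: print(n,U("top",c,z).round(0))
```

```text
dec [ 613. -418.  100.]
tum [ 423. -358.   50.]
rackL [ 529. -583.  150.]
stopper [522. -41.  45.]
box [650. 384.  74.]
```

Request:
{"op": "step_arm", "data": {
  "rotation": [
    [0,0,0],
    [0,0,0],
    [0,0,0],
    [0,0,0]
  ],
  "travel": [
    [0,0,0.25],
    [0,0,0.25],
    [0,0,0.25],
    [0,0,0.25]
  ],
  "hand": [1,1,1,1]
}}

```text
clock: 0.43
tcp_pos: [214.5, -603.5, 358.2]
eef_rot: [179.9, 2.0, -70.4]
ft_force: [-0.0, -1.0, 0.3]
gripper_width: 0.996
```

Request:
{"op": "step_arm", "data": {
  "rotation": [
    [0,0,0.9],
    [0,0,0.9],
    [0,0,0.9],
    [0,0,0.9],
    [0,0,0.9],
    [0,0,0.9],
    [0,0,0.9],
    [0,0,0.9],
    [0,0,0.9],
    [0,0,0.9]
  ],
  "travel": [
    [0.12,0.23,0],
    [0.12,0.23,0],
    [0.12,0.23,0],
    [0.12,0.23,0],
    [0.12,0.23,0],
    [0.12,0.23,0],
    [0.12,0.23,0],
    [0.12,0.23,0],
    [0.12,0.23,0],
    [0.12,0.23,0]
  ],
  "hand": [1,1,1,1,1,1,1,1,1,1]
}}

```text
clock: 1.27
tcp_pos: [390.9, -254.9, 365.2]
eef_rot: [179.4, 0.9, -15.1]
ft_force: [0.2, 0.1, -0.2]
gripper_width: 1.001
```

Request:
{"op": "step_arm", "data": {
  "rotation": [
    [0,0,0.8],
    [0,0,0.8],
    [0,0,0.8],
    [0,0,0.8],
    [0,0,0.8],
    [0,0,0.8],
    [0,0,0.8],
    [0,0,0.8],
    [0,0,0.8],
    [0,0,0.6],
    [0,0,0]
  ],
  "travel": [
    [0.126,0.23,0],
    [0.126,0.23,0],
    [0.126,0.23,0],
    [0.126,0.23,0],
    [0.126,0.23,0],
    [0.126,0.23,0],
    [0.126,0.23,0],
    [0.126,0.23,0],
    [0.126,0.23,0],
    [0.126,0.2,0],
    [0,0,0]
  ],
  "hand": [0.2,0.2,0.2,0.2,0.2,0.2,0.2,0.2,0.2,0.2,0.2]
}}

```text
clock: 2.18
tcp_pos: [582.2, 111.8, 361.1]
eef_rot: [179.6, 1.1, 34.7]
ft_force: [-0.3, 0.2, 0.4]
gripper_width: 0.601
```

```bash
cat >> h.py <<'E'
from scipy.spatial.transform import Rotation as Ro
def go(pos,yaw):
    s=robot.state();c=Ro.from_euler('xyz',s['eef_rot'],degrees=True);t=Ro.from_euler('xyz',[180,0,yaw],degrees=True)
    print('pos',s['tcp_pos'].round(1),'rot',s['eef_rot'].round(2),'F',s['ft_force'].round(2),'T',s['wrist_torque'].round(3),'w',round(s['gripper_width'],3))
    print('rot units',((t*c.inv()).as_rotvec(degrees=True)/6).round(3),'travel units',((np.array(pos)-s['tcp_pos'])/150).round(3))
E
python3 -c "
from h import *
go([580.5,90.5,112],32)"
```

```text
pos [582.2 111.8 361.1] rot [179.65   1.14  34.74] F [-0.29  0.25  0.38] T [ 0.055 -0.128  0.081] w 0.601
rot units [ 0.154 -0.127 -0.457] travel units [-0.011 -0.142 -1.66 ]
```

Request:
{"op": "step_arm", "data": {
  "rotation": [
    [0.154,-0.127,-0.457],
    [0,0,0],
    [0,0,0],
    [0,0,0],
    [0,0,0],
    [0,0,0],
    [0,0,0]
  ],
  "travel": [
    [-0.011,-0.142,-0.2],
    [0,0,-0.25],
    [0,0,-0.25],
    [0,0,-0.25],
    [0,0,-0.15],
    [0,0,0],
    [0,0,0]
  ],
  "hand": [0.2,0.2,0.2,0.2,0.2,0.2,0.2]
}}

```text
clock: 2.77
tcp_pos: [578.1, 91.4, 188.0]
eef_rot: [-179.9, -0.0, 32.1]
ft_force: [-0.3, 1.1, 1.0]
gripper_width: 0.598
```

Run:
```python
from h import *
go([580.5,90.5,112],32)
for n,(a,b,c,d) in dict(top=(135,235,180,330),side=(100,220,180,330)).items():
    im=cv2.cvtColor(robot.camera(n),cv2.COLOR_RGB2BGR)
    cv2.imwrite(f"pics/{n}1.png",cv2.resize(im[a:b,c:d],None,fx=5,fy=5,interpolation=cv2.INTER_CUBIC))
```

```text
pos [578.1  91.4 188. ] rot [-1.7985e+02 -1.0000e-02  3.2100e+01] F [-0.34  1.15  1.02] T [-0.049 -0.141  0.045] w 0.598
rot units [-0.021 -0.012 -0.017] travel units [ 0.016 -0.006 -0.507]
```

View pics/top1.png

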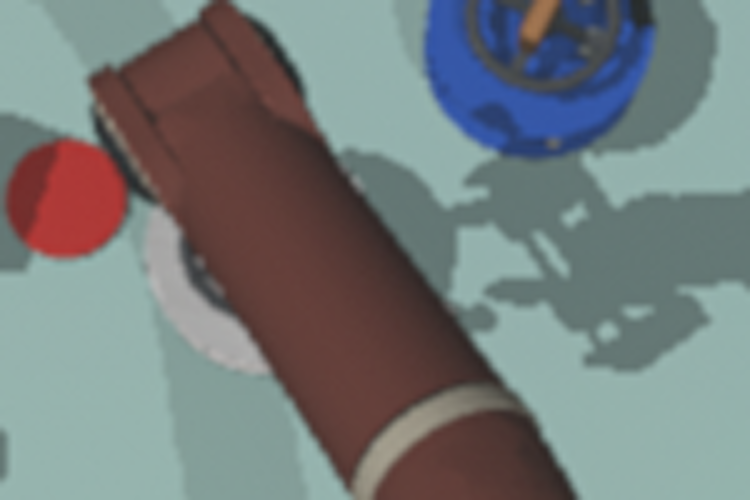

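View pics/side1.png

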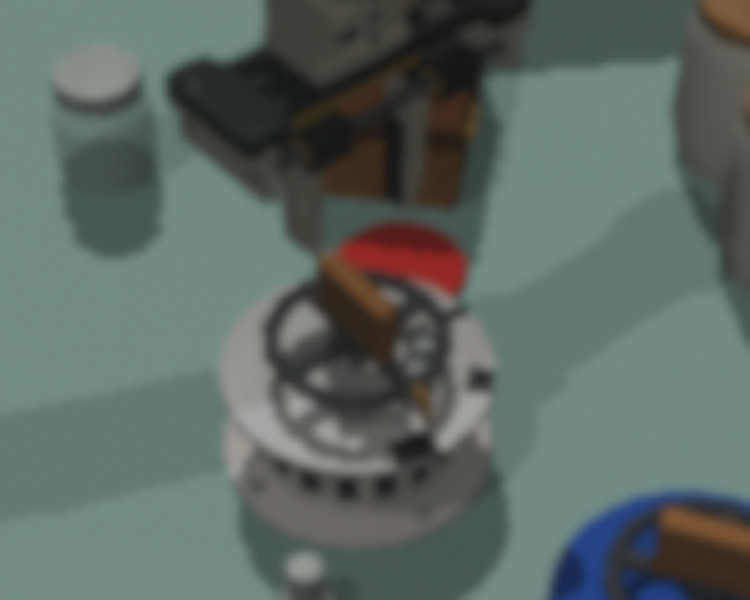

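The side view shows the open fingers above the bar, with tips near (305,240) and (400,195) in the crop. They line up on either side of it, so I'm going down.

Request:
{"op": "step_arm", "data": {
  "rotation": [
    [-0.02,-0.01,0],
    [0,0,0],
    [0,0,0],
    [0,0,0],
    [0,0,0]
  ],
  "travel": [
    [0.016,-0.006,-0.2],
    [0,0,-0.14],
    [0,0,-0.1],
    [0,0,0],
    [0,0,0]
  ],
  "hand": [0.2,0.2,0.2,0.2,0.2]
}}

```text
clock: 3.28
tcp_pos: [590.4, 93.3, 133.6]
eef_rot: [179.5, -1.5, 31.9]
ft_force: [-0.2, 0.3, -0.9]
gripper_width: 0.602
```

Run:
```python
from h import *
go([580.5,90.5,112],32)
for n,(a,b,c,d) in dict(side=(100,220,180,330)).items():
    im=cv2.cvtColor(robot.camera(n),cv2.COLOR_RGB2BGR)
    cv2.imwrite(f"pics/{n}2.png",cv2.resize(im[a:b,c:d],None,fx=5,fy=5,interpolation=cv2.INTER_CUBIC))
```

```text
pos [590.4  93.3 133.6] rot [179.46  -1.51  31.93] F [-0.15  0.26 -0.92] T [-0.012 -0.12   0.011] w 0.602
rot units [-0.057  0.261  0.013] travel units [-0.066 -0.019 -0.144]
```

View pics/side2.png

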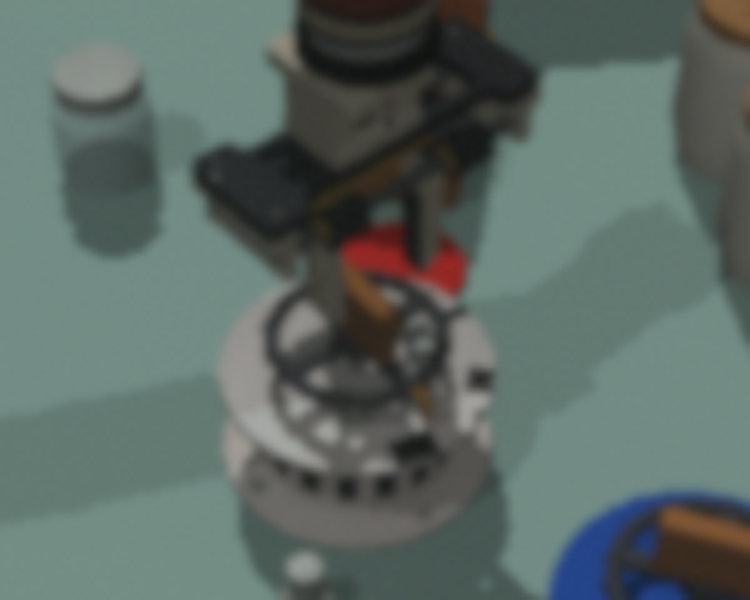

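Request:
{"op": "step_arm", "data": {
  "rotation": [
    [-0.05,0.26,0],
    [0,0,0],
    [0,0,0],
    [0,0,0],
    [0,0,0]
  ],
  "travel": [
    [-0.066,-0.019,0],
    [0,0,-0.05],
    [0,0,-0.05],
    [0,0,-0.03],
    [0,0,0]
  ],
  "hand": [0.2,0.2,0.2,0.2,0.2]
}}

```text
clock: 3.75
tcp_pos: [585.6, 92.1, 120.3]
eef_rot: [179.7, -0.9, 31.9]
ft_force: [-0.5, -0.1, 0.3]
gripper_width: 0.597
```

Run:
```python
from h import *
go([580.5,90.5,112],32)
```

```text
pos [585.6  92.1 120.3] rot [179.73  -0.85  31.85] F [-0.49 -0.09  0.27] T [-0.064 -0.067 -0.026] w 0.597
rot units [-0.036  0.145  0.025] travel units [-0.034 -0.01  -0.055]
```

Request:
{"op": "step_arm", "data": {
  "rotation": [
    [-0.05,0.2,0.03],
    [0,0,0],
    [0,0.05,0],
    [0,0,0]
  ],
  "travel": [
    [-0.045,-0.012,-0.05],
    [0,0,0],
    [-0.01,0,-0.02],
    [0,0,0]
  ],
  "hand": [0.2,0.2,0.2,0.2]
}}

```text
clock: 4.08
tcp_pos: [576.7, 90.3, 108.5]
eef_rot: [-179.7, 0.7, 32.1]
ft_force: [0.6, -0.2, 0.3]
gripper_width: 0.601
```

Run:
```python
from h import *
go([580.5,90.5,112],32)
```

```text
pos [576.7  90.3 108.5] rot [-179.68    0.71   32.06] F [ 0.58 -0.15  0.34] T [-0.007 -0.083  0.027] w 0.601
rot units [ 0.018 -0.129 -0.01 ] travel units [0.025 0.002 0.023]
```

Request:
{"op": "step_arm", "data": {
  "rotation": [
    [0.01,-0.08,0],
    [0,0,0],
    [0,0,0]
  ],
  "travel": [
    [0.015,0,0.012],
    [0,0,0],
    [0,0,0]
  ],
  "hand": [0.2,0.2,0.2]
}}

```text
clock: 4.33
tcp_pos: [579.3, 90.5, 110.3]
eef_rot: [-179.9, 0.2, 32.1]
ft_force: [-0.4, 0.2, -0.9]
gripper_width: 0.6
```

Run:
```python
from h import *
go([580.5,90.5,112],32)
for n,(a,b,c,d) in dict(side=(100,220,180,330)).items():
    im=cv2.cvtColor(robot.camera(n),cv2.COLOR_RGB2BGR)
    cv2.imwrite(f"pics/{n}3.png",cv2.resize(im[a:b,c:d],None,fx=5,fy=5,interpolation=cv2.INTER_CUBIC))
```

```text
pos [579.3  90.5 110.3] rot [-179.89    0.22   32.07] F [-0.44  0.16 -0.88] T [ 0.028 -0.064 -0.016] w 0.6
rot units [ 0.004 -0.042 -0.011] travel units [0.008 0.    0.012]
```

View pics/side3.png

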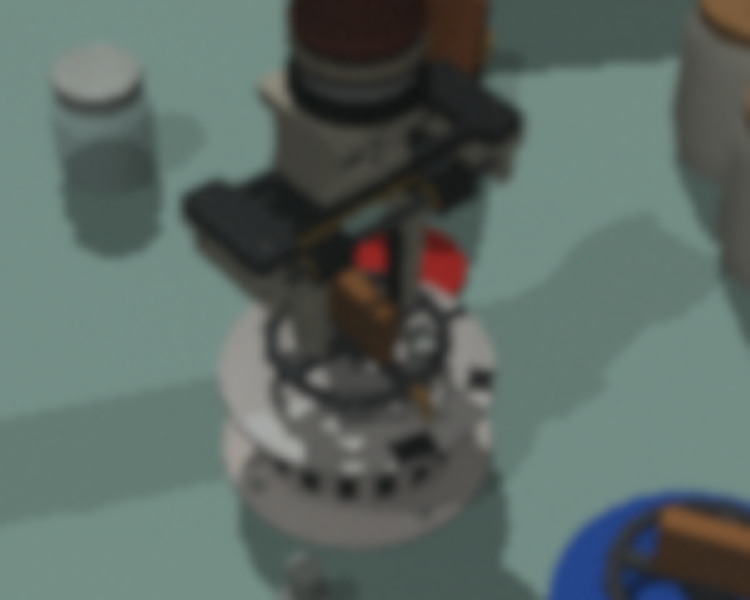

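The fingers now straddle the bar at (365,315) in the crop, so I'll close.

Request:
{"op": "step_arm", "data": {
  "rotation": [
    [0,0,0],
    [0,0,0],
    [0,0,0],
    [0,0,0],
    [0,0,0],
    [0,0,0]
  ],
  "travel": [
    [0,0,0],
    [0,0,0],
    [0,0,0],
    [0,0,0],
    [0,0,0],
    [0,0,0]
  ],
  "hand": [-1,-1,-1,-1,-1,-1]
}}

```text
clock: 4.88
tcp_pos: [579.7, 90.6, 110.9]
eef_rot: [-179.9, 0.2, 32.1]
ft_force: [-0.2, 1.4, -0.4]
gripper_width: 0.221
```

Run:
```python
from h import *
go([580.5,90.5,112],32)
```

```text
pos [579.7  90.6 110.9] rot [-1.7992e+02  1.5000e-01  3.2060e+01] F [-0.16  1.38 -0.37] T [ 0.022 -0.094  0.005] w 0.221
rot units [ 0.002 -0.028 -0.01 ] travel units [ 0.005 -0.     0.007]
```

Request:
{"op": "step_arm", "data": {
  "rotation": [
    [0,0,0],
    [0,0,0],
    [0,0,0]
  ],
  "travel": [
    [0,0,0],
    [0,0,0],
    [0,0,0]
  ],
  "hand": [-1,-1,-1]
}}

```text
clock: 5.13
tcp_pos: [580.8, 91.1, 111.0]
eef_rot: [-179.9, 0.0, 32.1]
ft_force: [0.4, 0.4, 0.3]
gripper_width: 0.176
```

Run:
```python
from h import *
go([580.5,90.5,112],32)
```

```text
pos [580.8  91.1 111. ] rot [-1.7993e+02  1.0000e-02  3.2070e+01] F [0.44 0.39 0.31] T [ 0.    -0.183 -0.008] w 0.176
rot units [-0.009 -0.007 -0.012] travel units [-0.002 -0.004  0.007]
```

Gripped: 16.4 mm opening, home TCP z = 111.0. Next I'll lift about 10 mm.

Request:
{"op": "step_arm", "data": {
  "rotation": [
    [0,0,0],
    [0,0,0],
    [0,0,0],
    [0,0,0]
  ],
  "travel": [
    [0,0,0.035],
    [0,0,0.03],
    [0,0,0],
    [0,0,0]
  ],
  "hand": [-1,-1,-1,-1]
}}

```text
clock: 5.47
tcp_pos: [580.7, 91.1, 118.7]
eef_rot: [-179.8, 0.0, 32.1]
ft_force: [2.5, 1.5, -6.9]
gripper_width: 0.171
```

Run:
```python
from h import *
go([580.5,90.5,121.5],32)
```

```text
pos [580.7  91.1 118.7] rot [-1.7983e+02  4.0000e-02  3.2100e+01] F [ 2.51  1.49 -6.86] T [ 0.176 -0.677  0.006] w 0.171
rot units [-0.021 -0.02  -0.017] travel units [-0.001 -0.004  0.019]
```

Request:
{"op": "step_arm", "data": {
  "rotation": [
    [0,0,0],
    [0,0,0],
    [0,0,0]
  ],
  "travel": [
    [0,0,0.025],
    [0,0,0],
    [0,0,0]
  ],
  "hand": [-1,-1,-1]
}}

```text
clock: 5.72
tcp_pos: [580.7, 91.0, 122.0]
eef_rot: [-179.8, 0.0, 32.1]
ft_force: [2.3, 1.3, -7.3]
gripper_width: 0.171
```

Run:
```python
from h import *
go([580.5,90.5,122],32)
for n,(a,b,c,d) in dict(side=(100,220,180,330)).items():
    im=cv2.cvtColor(robot.camera(n),cv2.COLOR_RGB2BGR)
    cv2.imwrite(f"pics/{n}4.png",cv2.resize(im[a:b,c:d],None,fx=5,fy=5,interpolation=cv2.INTER_CUBIC))
```

```text
pos [580.7  91.  122. ] rot [-1.798e+02  4.000e-02  3.211e+01] F [ 2.33  1.31 -7.31] T [ 0.118 -0.708  0.001] w 0.171
rot units [-0.024 -0.024 -0.018] travel units [-0.001 -0.004  0.   ]
```

View pics/side4.png

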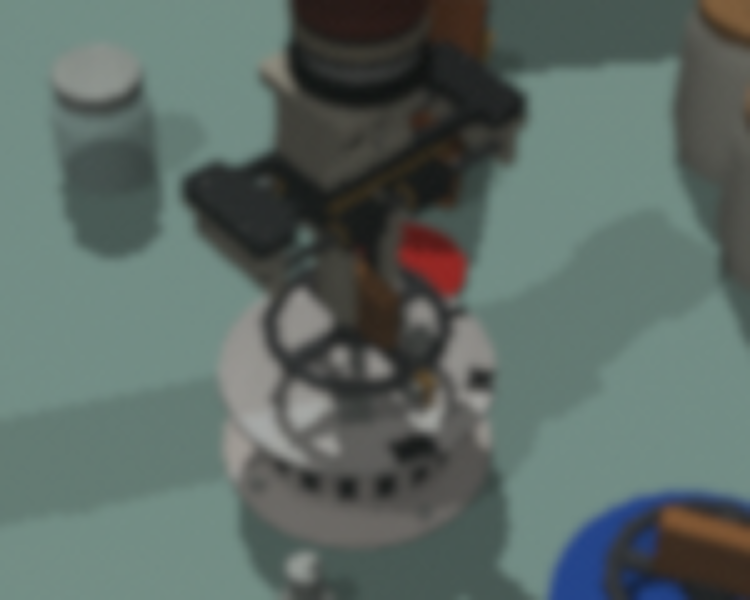

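Request:
{"op": "step_arm", "data": {
  "rotation": [
    [0,0,0.3],
    [0,0,0.5],
    [0,0,0.5],
    [0,0,0.5],
    [0,0,0.3],
    [0,0,0]
  ],
  "travel": [
    [0,0,0],
    [0,0,0],
    [0,0,0],
    [0,0,0],
    [0,0,0],
    [0,0,0]
  ],
  "hand": [-1,-1,-1,-1,-1,-1]
}}

```text
clock: 6.27
tcp_pos: [580.8, 91.2, 122.3]
eef_rot: [-179.8, 0.0, 45.2]
ft_force: [2.8, 0.2, -6.7]
gripper_width: 0.166
```

Run:
```python
from h import *
go([580.7,91,122],70)
```

```text
pos [580.8  91.2 122.3] rot [-179.83    0.     45.24] F [ 2.82  0.17 -6.67] T [ 0.171 -0.731  0.048] w 0.166
rot units [-0.015 -0.024  4.127] travel units [-0.001 -0.001 -0.002]
```

Request:
{"op": "step_arm", "data": {
  "rotation": [
    [0,0,0.4],
    [0,0,0.6],
    [0,0,0.6],
    [0,0,0.6],
    [0,0,0.6],
    [0,0,0.6],
    [0,0,0.4],
    [0,0,0]
  ],
  "travel": [
    [0,0,0],
    [0,0,0],
    [0,0,0],
    [0,0,0],
    [0,0,0],
    [0,0,0],
    [0,0,0],
    [0,0,0]
  ],
  "hand": [-1,-1,-1,-1,-1,-1,-1,-1]
}}

```text
clock: 6.93
tcp_pos: [581.1, 91.4, 122.5]
eef_rot: [-179.9, -0.0, 68.6]
ft_force: [2.2, 2.3, -6.6]
gripper_width: 0.172
```

Run:
```python
from h import *
go([580.7,91,118.5],70)
for n,(a,b,c,d) in dict(side=(100,220,180,330)).items():
    im=cv2.cvtColor(robot.camera(n),cv2.COLOR_RGB2BGR)
    cv2.imwrite(f"pics/{n}5.png",cv2.resize(im[a:b,c:d],None,fx=5,fy=5,interpolation=cv2.INTER_CUBIC))
```

```text
pos [581.1  91.4 122.5] rot [-1.7988e+02 -3.0000e-02  6.8630e+01] F [ 2.18  2.28 -6.62] T [ 0.245 -0.723  0.   ] w 0.172
rot units [-0.012 -0.017  0.228] travel units [-0.003 -0.003 -0.027]
```

View pics/side5.png

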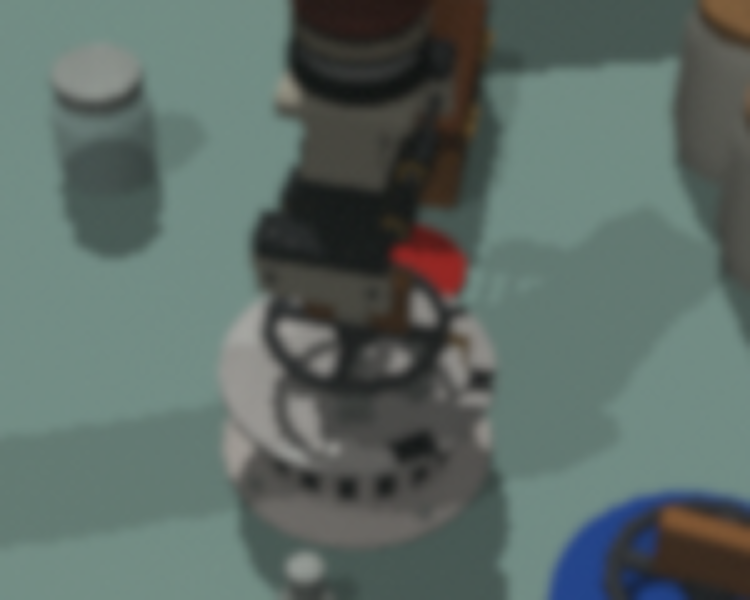

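The pointer is at (460,345), just short of the two-bar mark at (480,378). I'll lower lightly onto the ring, expecting contact at z≈118.

Request:
{"op": "step_arm", "data": {
  "rotation": [
    [0,0,0.15],
    [0,0,0],
    [0,0,0]
  ],
  "travel": [
    [0,0,-0.015],
    [0,0,-0.007],
    [0,0,0]
  ],
  "hand": [-1,-1,-1]
}}

```text
clock: 7.23
tcp_pos: [581.1, 91.5, 119.4]
eef_rot: [-179.9, -0.0, 69.4]
ft_force: [2.2, 1.6, -5.8]
gripper_width: 0.17
```

Run:
```python
from h import *
go([580.7,91,118],70)
```

```text
pos [581.1  91.5 119.4] rot [-1.7991e+02 -1.0000e-02  6.9350e+01] F [ 2.18  1.57 -5.85] T [ 0.296 -0.659  0.023] w 0.17
rot units [-0.007 -0.013  0.108] travel units [-0.003 -0.003 -0.009]
```

Request:
{"op": "step_arm", "data": {
  "rotation": [
    [0,0,0],
    [0,0,0],
    [0,0,0]
  ],
  "travel": [
    [0,0,-0.009],
    [0,0,0],
    [0,0,0]
  ],
  "hand": [-1,-1,-1]
}}

```text
clock: 7.48
tcp_pos: [581.1, 91.5, 118.1]
eef_rot: [-179.9, 0.0, 69.3]
ft_force: [2.0, 0.2, -5.5]
gripper_width: 0.17
```

Run:
```python
from h import *
go([580.7,91,118],70)
```

```text
pos [581.1  91.5 118.1] rot [-1.7993e+02  2.0000e-02  6.9310e+01] F [ 2.01  0.23 -5.49] T [ 0.377 -0.591  0.013] w 0.17
rot units [-0.002 -0.012  0.115] travel units [-0.003 -0.004 -0.   ]
```

Request:
{"op": "step_arm", "data": {
  "rotation": [
    [0,0,0],
    [0,0,0]
  ],
  "travel": [
    [0,0,-0.006],
    [0,0,0]
  ],
  "hand": [-1,-1]
}}

```text
clock: 7.65
tcp_pos: [581.1, 91.5, 118.1]
eef_rot: [-180.0, 0.0, 69.3]
ft_force: [1.2, 1.7, -5.8]
gripper_width: 0.167
```

Run:
```python
from h import *
go([580.7,91,118],70)
```

```text
pos [581.1  91.5 118.1] rot [-1.7996e+02  4.0000e-02  6.9290e+01] F [ 1.17  1.67 -5.76] T [ 0.339 -0.602 -0.021] w 0.167
rot units [ 0.004 -0.008  0.118] travel units [-0.003 -0.004 -0.001]
```

Request:
{"op": "step_arm", "data": {
  "rotation": [
    [0,0,0],
    [0,0,0]
  ],
  "travel": [
    [0,0,-0.01],
    [0,0,-0.01]
  ],
  "hand": [-1,-1]
}}

```text
clock: 7.82
tcp_pos: [581.2, 91.6, 117.8]
eef_rot: [180.0, 0.1, 69.3]
ft_force: [-1.8, -0.5, 7.3]
gripper_width: 0.173
```

Run:
```python
from h import *
go([580.7,91,118],70)
```

```text
pos [581.2  91.6 117.8] rot [1.7995e+02 9.0000e-02 6.9260e+01] F [-1.85 -0.48  7.26] T [-0.076  0.264  0.019] w 0.173
rot units [0.018 0.002 0.124] travel units [-0.003 -0.004  0.001]
```

Contact at z≈117.9, and force rose clearly when I pressed a little. I'll ease off and start a light sweep.

Request:
{"op": "step_arm", "data": {
  "rotation": [
    [0,0,0],
    [0,0,0.15],
    [0,0,0.15],
    [0,0,0.15]
  ],
  "travel": [
    [0,0,0],
    [0,0,-0.003],
    [0,0,-0.004],
    [0,0,-0.004]
  ],
  "hand": [-1,-1,-1,-1]
}}

```text
clock: 8.15
tcp_pos: [581.1, 91.5, 117.8]
eef_rot: [179.9, 0.1, 71.9]
ft_force: [-0.8, 0.2, 2.6]
gripper_width: 0.174
```

Run:
```python
from h import *
go([580.7,91,118],70)
```

```text
pos [581.1  91.5 117.8] rot [1.7992e+02 1.1000e-01 7.1950e+01] F [-0.83  0.15  2.58] T [ 0.205  0.018 -0.327] w 0.174
rot units [ 0.021  0.006 -0.324] travel units [-0.003 -0.003  0.001]
```

Request:
{"op": "step_arm", "data": {
  "rotation": [
    [0,0,0.15],
    [0,0,0.15],
    [0,0,0.15],
    [0,0,0.15]
  ],
  "travel": [
    [0,0,-0.003],
    [0,0,-0.003],
    [0,0,-0.003],
    [0,0,-0.003]
  ],
  "hand": [-1,-1,-1,-1]
}}

```text
clock: 8.48
tcp_pos: [581.1, 91.6, 117.2]
eef_rot: [179.9, 0.1, 75.8]
ft_force: [-1.1, 0.7, 0.3]
gripper_width: 0.167
```

Run:
```python
from h import *
go([580.7,91,118],75)
```

```text
pos [581.1  91.6 117.2] rot [1.7991e+02 9.0000e-02 7.5800e+01] F [-1.09  0.67  0.3 ] T [ 0.286 -0.094 -0.236] w 0.167
rot units [ 0.018  0.012 -0.133] travel units [-0.003 -0.004  0.005]
```

z slipped 0.6 mm, so this may be the start of the notch. I'll stop turning and ease down.

Request:
{"op": "step_arm", "data": {
  "rotation": [
    [0,0,0],
    [0,0,0],
    [0,0,0]
  ],
  "travel": [
    [0,0,-0.004],
    [0,0,-0.005],
    [0,0,-0.005]
  ],
  "hand": [-1,-1,-1]
}}

```text
clock: 8.73
tcp_pos: [581.2, 91.7, 112.7]
eef_rot: [179.9, 0.0, 76.1]
ft_force: [1.9, 1.7, -3.6]
gripper_width: 0.172
```

Run:
```python
from h import *
go([580.7,91,118],75)
```

```text
pos [581.2  91.7 112.7] rot [1.7994e+02 3.0000e-02 7.6080e+01] F [ 1.87  1.67 -3.56] T [ 0.277 -0.46  -0.037] w 0.172
rot units [ 0.007  0.009 -0.18 ] travel units [-0.003 -0.005  0.035]
```

It's dropping into the notch: z is 112.7, with home at about 111.

Request:
{"op": "step_arm", "data": {
  "rotation": [
    [0,0,0],
    [0,0,0],
    [0,0,0]
  ],
  "travel": [
    [0,0,-0.006],
    [0,0,-0.002],
    [0,0,0]
  ],
  "hand": [-1,-1,-1]
}}

```text
clock: 8.98
tcp_pos: [581.2, 91.7, 110.9]
eef_rot: [180.0, 0.1, 76.2]
ft_force: [0.9, 0.7, -1.2]
gripper_width: 0.169
```

Run:
```python
from h import *
go([580.7,91,111],76)
```

```text
pos [581.2  91.7 110.9] rot [1.7996e+02 7.0000e-02 7.6160e+01] F [ 0.85  0.66 -1.18] T [ 0.17  -0.247  0.019] w 0.169
rot units [ 0.013  0.004 -0.027] travel units [-0.003 -0.005  0.   ]
```

Home. I'll open, then rise straight up.

Request:
{"op": "step_arm", "data": {
  "rotation": [
    [0,0,0],
    [0,0,0],
    [0,0,0],
    [0,0,0],
    [0,0,0],
    [0,0,0]
  ],
  "travel": [
    [0,0,0],
    [0,0,0],
    [0,0,0],
    [0,0,0],
    [0,0,0],
    [0,0,0]
  ],
  "hand": [0.2,0.2,0.2,0.2,0.2,0.2]
}}

```text
clock: 9.48
tcp_pos: [580.4, 90.3, 111.3]
eef_rot: [180.0, 0.3, 76.2]
ft_force: [-0.0, 0.1, -0.4]
gripper_width: 0.553
```

Request:
{"op": "step_arm", "data": {
  "rotation": [
    [0,0,0],
    [0,0,0],
    [0,0,0],
    [0,0,0],
    [0,0,0],
    [0,0,0],
    [0,0,0]
  ],
  "travel": [
    [0,0,0.05],
    [0,0,0.08],
    [0,0,0.1],
    [0,0,0.2],
    [0,0,0.25],
    [0,0,0.25],
    [0,0,0.25]
  ],
  "hand": [0.2,0.2,0.2,0.2,0.2,0.2,0.2]
}}

```text
clock: 10.07
tcp_pos: [573.8, 87.7, 291.5]
eef_rot: [-179.1, 0.7, 76.3]
ft_force: [1.4, 0.6, -0.1]
gripper_width: 0.6
```

Request:
{"op": "step_arm", "data": {
  "rotation": [
    [0,0,0],
    [0,0,0],
    [0,0,0],
    [0,0,0],
    [0,0,0],
    [0,0,0],
    [0,0,0],
    [0,0,0]
  ],
  "travel": [
    [-0.1,-0.23,0],
    [-0.1,-0.23,0],
    [-0.1,-0.23,0],
    [-0.1,-0.23,0],
    [-0.1,-0.23,0],
    [-0.05,-0.1,0],
    [0,0,0],
    [0,0,0]
  ],
  "hand": [0.2,0.2,0.2,0.2,0.2,0.2,0.2,0.2]
}}

```text
clock: 10.73
tcp_pos: [490.8, -97.2, 313.5]
eef_rot: [179.2, -0.0, 76.8]
ft_force: [-0.2, 0.2, 0.3]
gripper_width: 0.601
```

Run:
```python
from h import *
for n,(a,b,c,d) in dict(top=(135,235,180,330),side=(100,220,180,330)).items():
    im=cv2.cvtColor(robot.camera(n),cv2.COLOR_RGB2BGR)
    cv2.imwrite(f"pics/{n}6.png",cv2.resize(im[a:b,c:d],None,fx=5,fy=5,interpolation=cv2.INTER_CUBIC))
```

```text
(no output)
```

View pics/top6.png

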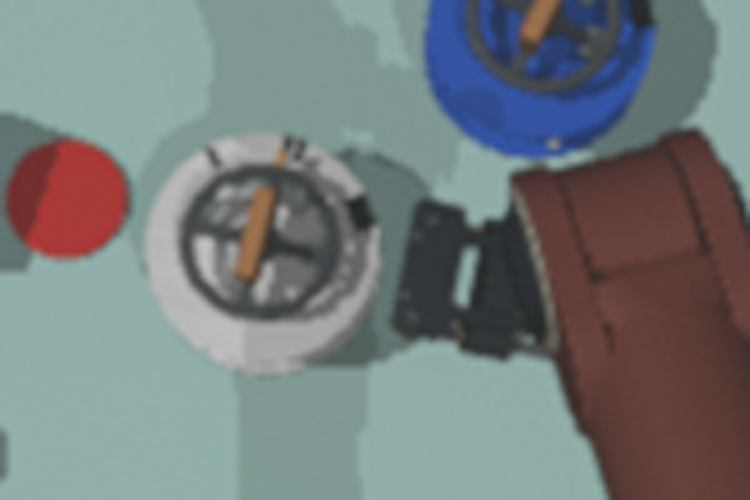

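View pics/side6.png

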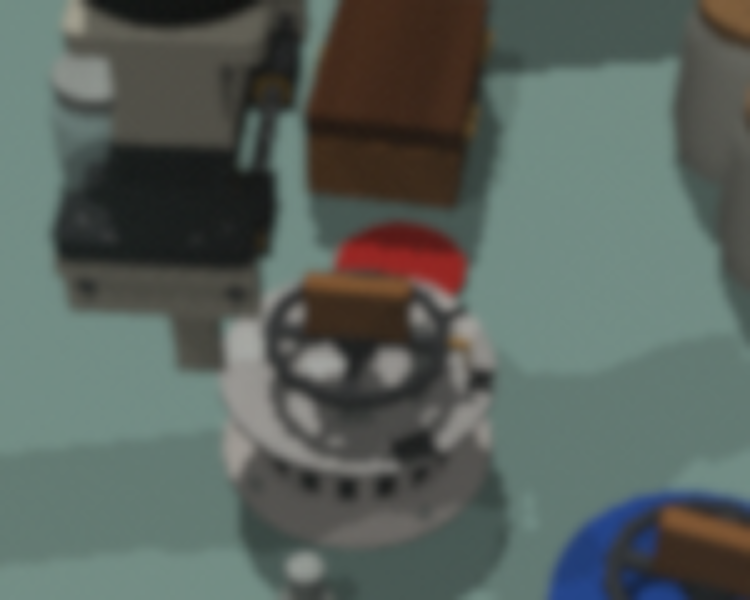

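The top view shows the pointer at (282,157), right beside the two-bar mark at (293,148). In the side view the rim is at its original home height and the stopper and coaster haven't moved. Handing in.

```bash
python3 -c "
from h import *
s=robot.state();print(s['clock'],s['ft_force'].round(1),abs(s['qvel']).max());print(robot.job_done())"
```

```text
10.8333 [ 0.2  0.1 -0.7] 1.5216011165914303
the job is handed in; nothing more can be done
None
```

I gripped the handwheel's bar, lifted it about 11 mm out of the shut recess and turned it about 37° anticlockwise. I then lowered it lightly onto the ring and felt for the notch. The peg dropped in at a tool yaw of about 76°, roughly 44° from the start and within 5° of the two-bar mark. I let go and moved the arm clear, and handed in at 10.8 s.

**Last checks:**
- **Wheel height:** the tool came back to z = 110.9 mm, against 111.0 mm when I first gripped the wheel fully home. The side picture shows the rim at its starting height.
- **Pointer:** it stands right beside the two-bar mark in the top picture.
- **Bystanders:** the stopper, coaster, box and jar look unmoved in the close-ups I took. I didn't check the decanter and tumbler again, but the arm passed well above them.
- **Force:** I estimate the peg reached about 14 N against the ring, once, when I tested for contact. The wrist readings were taken only at the end of each move, so a brief higher peak can't be ruled out.
- **Disagreements:** none of the checks failed or conflicted. The hand-in gives no verdict.

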